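# Turn the slotted slate round the shelf's corner post and push it home

### The job

Put the little shelf in order: first lift the charcoal canister out of the bay and stand it upright on the round cork mat. Then, keeping the slate flat on the shelf, turn it a quarter turn by pushing it round against the fixed steel post, so that its slotted edge faces the end stop, and push it fully home with its two slots over the two lugs and the edge flush with the stop. Leave the other things where they are and let go of everything.

Things in the scene. Friction and masses are not known exactly. Their poses are not given: they have to be found in the camera images.
- shelf: Fixed low steel shelf; position and yaw vary. Origin: on the table, at the axis of the corner post; z up. Its plate, 4 mm thick (top at z 4 mm), covers x -215..22, y -200..155 mm. Along its +x side run rails A and B, at its +y end is the end stop with two lugs; all stand to z 26 mm. The bay is the space at y 10..140 mm in front of stop and rail B.
- post: The fixed corner post: upright round steel bar, diameter 18 mm, top at z 50 mm, at the shelf's origin (same frame). Slate lying against rail A overlaps the post by 15 mm in x, so that rail A and post form a pocket that holds the slate's corner while it is turned.
- bay (a point): Point on the face of the end stop midway between its lugs (shelf frame x -63, y 140, z 12 mm): the slate's slot_edge point comes here when it is home. The stop's face covers x -125..0 mm. The two lugs, 12 mm wide, 18 mm long with round noses, top at z 18 mm, stick out of it towards the shelf's -y at x = -91 and x = -35 mm.
- slate: Dark square slate offcut 110 x 110 x 16 mm, about 0.5 kg, lying on the shelf plate. Origin: centre of its underside; z up. Its +x edge has two slots, 20 mm wide, 22 mm deep, centred at y = -28 and +28 mm; the others are plain. It starts with the slots facing the shelf's -x (within 0.25 rad) and must end with them facing the shelf's +y: a quarter turn clockwise seen from above.
- slot_edge (a point): Middle of the slate's slotted edge, at half thickness (slate frame x 55, y 0, z 8 mm). Axes as the slate's.
- canister: Charcoal plastic screw-top canister, round, 54 mm (lid 55 mm) diameter, 78 mm tall, 0.15 kg, standing upright in the bay at the start. Origin: centre of its underside.
- mat: Round fixed cork mat, diameter 96 mm, 4 mm thick, on the table past the end stop; position varies. Origin: centre of its underside.
- ramekin: Bystander, to be left alone: white ceramic ramekin, 62 mm diameter, 36 mm tall, on the near edge of the shelf plate (shelf frame about x -173, y 121 mm), some 20 mm clear of the home slate. Origin: centre of its underside.
- strainer: Bystander: chrome tea strainer, bowl 66 mm diameter, 24 mm tall, a handle to 98 mm along its +y; behind the rails. Origin: under the bowl.
- feeding_ring: Bystander: orange plastic ring lying flat, 68 mm outer diameter, 14 mm tall. Origin: centre of its underside.
- spice_jar: Bystander: small jar, 46 mm diameter, 62 mm tall. Origin: centre of its underside.
- tin: Bystander: low steel tin, 72 mm diameter, 60 mm tall, behind the rails. Origin: centre of its underside.
- soap_box: Bystander: cardboard box 50 x 75 x 45 mm, left of the shelf. Origin: centre of its underside.
- rail_a (a point): Middle of rail A's face, which looks to the shelf's -x: face at shelf x = +6 mm, y from -165 mm to the post, top at z 26 mm. The slate starts beside it.
- rail_b (a point): Middle of rail B's face, which looks to the shelf's -x, beyond the post: face at shelf x = -8 mm, y from 8 to 140 mm, top at z 26 mm. The turned slate lies along it.
Not all that is in view belongs to the job. Several things look just like the slate: the one meant starts farthest to the robot's right.

How it is judged (in metres and radians):
On the way:
1. with the canister out of the bay, the slate is part way round (25 to 65 degrees still to go) and bears on the corner post (contact force between slate and post above 0.3 N and angle between the x axis of slate and the y axis of shelf, either way round between 0.44 and 1.13 rad and horizontal distance between canister and mat below 0.05 m), for 0.1 s.
At the end, for the whole second after the job is handed in: The slate lies flat on the shelf with its slotted edge within 5 mm of the end stop, centred on the lugs within 6 mm and square within 0.06 rad; the canister stands upright on the cork mat within 30 mm of its centre; both at rest (y of slot_edge in the frame of shelf above 0.135 m and x of slot_edge in the frame of shelf between -0.069 and -0.057 m and angle between the x axis of slate and the y axis of shelf, either way round below 0.06 rad and z of slate in the frame of shelf below 0.008 m and angle between slate's own z axis and vertical below 0.06 rad and linear speed of each of slate, canister below 0.02 m/s and horizontal distance between canister and mat below 0.03 m and z of canister in the frame of mat below 0.008 m and angle between canister's own z axis and vertical below 0.1 rad); the robot touches nothing.
It fails at once if the slate is lifted off the shelf (more than 20 mm) or tipped (z of slate in the frame of shelf above 0.024 m or angle between slate's own z axis and vertical above 0.35 rad).
It fails at once if the canister is knocked over (angle between canister's own z axis and vertical above 0.6 rad).
It fails at once if a bystander is shifted by more than 20 mm or tipped over (distance of any of ramekin, strainer, feeding_ring, spice_jar, tin, soap_box from where it was at the start of the episode above 0.02 m or angle between any of ramekin, strainer, feeding_ring, spice_jar, tin, soap_box's own z axis and vertical above 0.5 rad).
It also fails if it takes over 72 s, if anything falls off the work surface, if the arm or the gripper's body presses on something with over 40 N, if the wrist force passes 120 N, or if a joint passes its speed limit or range.

### The arm

A 6-joint arm with a two-finger parallel gripper is mounted at the origin on the work surface. World frame = base frame: x ahead of the robot, y to its left, z up, the work surface at z = 0. Lengths are in m, angles in degrees, forces in N, time in s.
With the tool pointing down it reaches from about 0.4 to 0.825 m from the base axis. Payload 7 kg.
Tool frame: the origin (TCP) lies at the very end of the fingers, on their centre line; the grasp point (between the pads) lies 19 mm behind it; z points along the fingers, y is the line along which they close (so a half turn about z gives the same grasp; the last joint's range is limited). The gripper opens to 88 mm and grips with 3 to 60 N. Pads are 19 mm wide; open, the fingers measure 130 mm over their backs; the gripper's body (78 mm by 193 mm) begins 47 mm behind the grasp point.
Start: joints at [-56.201, 20.546, 0.682, 0, -70.136, -16.507], TCP at [0.201, -0.644, 0.227] pointing down, gripper open.
Joint ranges: [-176.03, 176.03], [-82.01, 121.73], [-58.28, 71.71], [-173.87, 95.51], [-174.79, -0.11], [-173.66, 173.66]. Speed limits (degrees/s): [136.94, 136.94, 172.46, 180, 180, 180].

### API

Orientations are given as [roll, pitch, yaw] about the fixed x, y, z axes, in that order (R = Rz(yaw) Ry(pitch) Rx(roll)).
In Python, from plant import ctrl gives the robot as it stands.
- The arm moves only by the tool carry_out, never from a script. Its argument "deltas" is a list that holds one entry, the list of rows, each a list of 5 numbers: the shift along the tool's x, y, z scaled (see below), then the turn about the tool's z scaled (see below), then the opening, from -1 (shut) to 1 (fully open). A call has 1 to 5 rows; each row is the pose to reach, as a shift and turn from the pose commanded when the call began, along the tool's axes at that moment, turning the shorter way round; what a row does not reach only later rows make up. The controller multiplies each number of a shift by 20 cm and each number of a turn by 2 pi rad. A row lasts 1/10 s, in which the tool goes at most 50 mm and 8.59 degrees, less where a joint would pass 70% of its speed; a pose out of reach is approached as far as the arm can. A call with a number of a shift or a turn outside -1 to 1 is refused whole. A call with a gripper value outside its range is refused whole. The fingers move at their own pace and stop on an object; the grip force is fixed at half the most. Time passes only in rows, so rows that repeat a pose let the fingers close. It gives the time, the measured TCP pose, the force, the opening and the grip force at its end, in the units of the state.
- ctrl.get_obs(): the state, without advancing time (a new reading comes with each control period).
- ctrl.snapshot(name): name is "scene" or "top" or "wrist"; returns a dict with "color" (420x560x3 uint8, red, green, blue), "camera_matrix" (3x3 intrinsics, pixels), "R" (3x3) and "t" (3): a world point X has camera coordinates R X + t. Camera axes: x right, y down, z forward; pixel columns grow to the right and rows downward; lengths in m; the calibration is good to about 2 mm. A picture is of the moment at which its call begins. There is no depth.
- ctrl.close_job(): hands the job in; it is judged then, once.
Trained networks look in a picture, given as the dict that the camera call returned (one of the last four; its "shot" number tells which), for a name from the list of things; names that differ only in an ending like _2 or _b are one class to them, and where a whole thing is asked for, a point or a joint stands for the part that bears it (a point fixed in the world has none). Each returns a list of dicts, best first, with "p" (0 to 1); they miss things now and then, are a little off and sometimes report something else, mostly with a low value. They report only what shows in the picture. A call takes as long as a camera call. They do not tell look-alikes from the thing itself.
- ctrl.search_frame(picture, name): "centre" ([column, row] in pixels, amid what is visible of it).
- ctrl.silhouettes(picture, name): "mask" (420x560 bool, what is visible of it) and "centre" ([column, row] in pixels, amid what is visible of it).
- ctrl.spot_point(picture, name): "centre" ([column, row] in pixels: a listed point, or the origin of a listed thing).
The state is a dict: "clock": time; "joint_pos": joint angles; "qvel": joint speeds; "tau": joint torques, N m; "tool_pos": TCP position; "orientation": TCP orientation; "force": force on the tool from outside, world axes, zero at the start; "moment": the same for the moment, N m; "opening": finger opening in m; "gripper_force": force on a finger pad.
Only numpy, scipy, OpenCV 4.12 (cv2) and the standard library are available. Lean on these libraries where they do the work, as an engineer would, in place of code of your own. Each camera call takes 0.05 s, during which the arm holds its last target. There are 200 camera calls.

## Working session

There is one attempt and no reset: what is moved stays moved. The work goes in short steps, Python scripts to look and compute and a tool call to move; the robot and the scene stay as the last step left them, time stands still between calls to the robot, and variables do not carry over. Pictures are saved under pics/ and viewed, at most 10 in all, crops included, and the job is handed in when it is done.

Besides the shell and the picture viewer there is one more tool, called after ">>>" in YAML: its name, and indented under it one key for each argument. carry_out: Moves the arm, as the interface text tells. Its arguments: {"type":"object","properties":{"deltas":{"type":"array"}},"required":["deltas"]}

```bash
mkdir -p pics; ls
cat > h.py <<'E'
import numpy as np, cv2
from plant import ctrl
def save(p,n): cv2.imwrite('pics/'+n+'.png',p['color'][:,:,::-1])
def ray(p,uv,z):
    K=np.array(p['camera_matrix']);R=np.array(p['R']);t=np.array(p['t'])
    d=R.T@np.linalg.solve(K,[uv[0],uv[1],1.]);c=-R.T@t
    return c+d*(z-c[2])/d[2]
def proj(p,X):
    q=np.array(p['camera_matrix'])@(np.array(p['R'])@np.array(X)+np.array(p['t']));return q[:2]/q[2]
E
python3 - <<'E'
from h import *
o=ctrl.get_obs();print(o['clock'],o['tool_pos'],o['orientation'],o['opening'])
zs=dict(shelf=.0,post=0,bay=.012,slate=0.004,slot_edge=.012,canister=.004,mat=0,ramekin=.004,rail_a=.015,rail_b=.015,strainer=0,feeding_ring=0,spice_jar=0,tin=0,soap_box=0)
for c in['top','scene']:
    p=ctrl.snapshot(c);save(p,c+'0')
    for n in zs:
        for r in ctrl.spot_point(p,n)[:5]:
            print(c,n,round(r['p'],2),np.round(r['centre']),np.round(ray(p,r['centre'],zs[n]),3))
E
```

```text
pics
0.0 [ 0.20045383 -0.64401226  0.22562296] [ 1.79903610e+02 -7.19205947e-03 -1.62716725e+02] 0.08750212378900707
top shelf 0.64 [307. 151.] [ 0.661 -0.072  0.   ]
top shelf 0.5 [267. 181.] [0.594 0.013 0.   ]
top post 0.71 [210. 115.] [0.74  0.137 0.   ]
top post 0.61 [308. 148.] [ 0.666 -0.074  0.   ]
top post 0.48 [344. 212.] [ 0.528 -0.149  0.   ]
top bay 0.67 [238. 170.] [0.615 0.074 0.012]
top slate 0.69 [114. 261.] [0.424 0.325 0.004]
top slate 0.65 [119. 106.] [0.758 0.333 0.004]
top slate 0.62 [191. 307.] [0.332 0.167 0.004]
top slate 0.6 [242. 225.] [0.499 0.065 0.004]
top slate 0.58 [346. 186.] [ 0.584 -0.154  0.004]
top slot_edge 0.87 [172. 324.] [0.299 0.203 0.012]
top slot_edge 0.82 [115. 235.] [0.478 0.325 0.012]
top slot_edge 0.62 [97. 96.] [0.777 0.379 0.012]
top slot_edge 0.43 [349. 142.] [ 0.678 -0.162  0.012]
top canister 0.65 [269. 180.] [0.596 0.009 0.004]
top mat 0.86 [184. 180.] [0.596 0.189 0.   ]
top ramekin 0.59 [242. 226.] [0.497 0.065 0.004]
top rail_a 0.96 [275. 146.] [ 0.666 -0.003  0.015]
top rail_a 0.73 [348. 147.] [ 0.665 -0.159  0.015]
top rail_a
[... 1371 characters left out ...]
ene rail_a 0.75 [239. 248.] [ 0.67  -0.002  0.015]
scene rail_a 0.52 [246. 185.] [ 0.536 -0.151  0.015]
scene rail_b 0.97 [205. 205.] [ 0.652 -0.16   0.015]
scene rail_b 0.75 [239. 248.] [ 0.67  -0.002  0.015]
scene rail_b 0.52 [246. 185.] [ 0.536 -0.151  0.015]
scene strainer 0.76 [170. 204.] [ 0.711 -0.228  0.   ]
scene strainer 0.19 [256. 310.] [ 0.734  0.137 -0.   ]
scene feeding_ring 0.77 [194. 151.] [ 0.555 -0.359  0.   ]
scene spice_jar 0.91 [170. 160.] [ 0.625 -0.368  0.   ]
scene spice_jar 0.61 [222. 229.] [ 0.659 -0.082  0.   ]
scene tin 0.85 [208. 271.] [ 0.754 -0.006  0.   ]
scene soap_box 0.71 [256. 311.] [0.737 0.139 0.   ]
scene soap_box 0.67 [225. 232.] [ 0.66  -0.072  0.   ]
```

Run:
```python
import cv2
a=cv2.imread('pics/top0.png')[60:300,140:460];cv2.imwrite('pics/c1.png',cv2.resize(a,(800,600),interpolation=cv2.INTER_CUBIC))
```

```text
(no output)
```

View pics/c1.png

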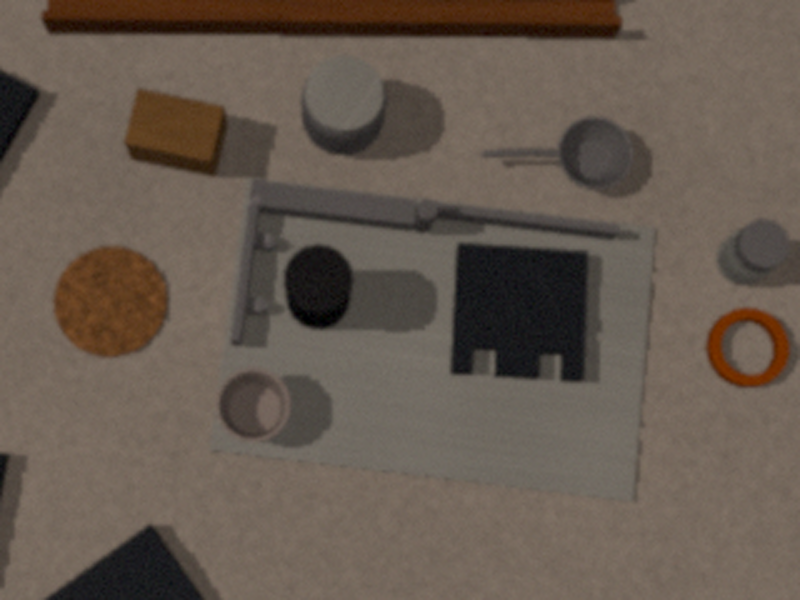

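View pics/scene0.png

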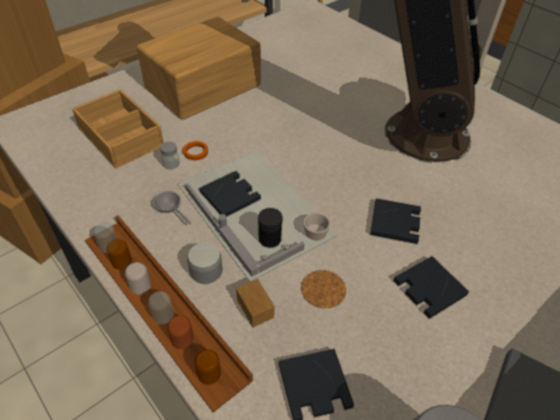

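The crop shows the shelf with the post at about (427,213), the canister at (318,285), the mat at (110,300) and the ramekin at (255,405). The slate candidates, in top-image pixels, are (114,261), (119,106), (191,307) and (346,186). The one at (346,186) is farthest right and lies on the shelf with its slots towards the robot, so it is the one meant, and the enlarged crop confirms it.

```bash
cat >> h.py <<'E'
def fit(A,B):  # 2D rigid B = R A + t
    A=np.array(A,float);B=np.array(B,float);a=A-A.mean(0);b=B-B.mean(0)
    th=np.arctan2((a[:,0]*b[:,1]-a[:,1]*b[:,0]).sum(),(a*b).sum())
    R=np.array([[np.cos(th),-np.sin(th)],[np.sin(th),np.cos(th)]]);t=B.mean(0)-R@A.mean(0)
    return th,t,np.abs(A@R.T+t-B).max()
E
python3 - <<'E'
from h import *
p=ctrl.snapshot('top')
f=lambda u,v,z:ray(p,(140+u*.4,60+v*.4),z)[:2]
W=[f(212,450,.004),f(634,497,.004),f(655,228,.004),f(427,207,.05)]
th,t,e=fit([[-.215,.155],[-.215,-.2],[.022,-.2],[0,0]],W);print('shelf',th,t,e)
C=np.cos(th);S=np.sin(th);R=np.array([[C,-S],[S,C]])
print('bay w',R@[-.063,.14]+t, 'home centre',R@[-.063,.085]+t)
W=[f(459,244,.02),f(587,250,.02),f(585,380,.02),f(452,373,.02)]
ts,c,e=fit([[-.055,.055],[-.055,-.055],[.055,-.055],[.055,.055]],W)
# slate x faces world -x
print('slate th',ts,c,e,'rel shelf',R.T@(c-t),np.degrees(ts-th))
for n,z,k in[('canister',.043,1),('mat',.004,1)]:
    for r in ctrl.silhouettes(p,n)[:1]:print(n,r['p'],r['mask'].sum(),ray(p,r['centre'],z))
print('can lid',f(318,272,.082)); print('mat',f(111,300,.004)); print('cam',-np.array(p['R']).T@p['t'])
p=ctrl.snapshot('scene')
for n,z in[('canister',.043),('mat',.004)]:
    for r in ctrl.silhouettes(p,n)[:1]:print(n,r['p'],r['mask'].sum(),ray(p,r['centre'],z))
E
```

```text
shelf -0.11554832933622901 [ 0.66369959 -0.07686023] 0.002373326961788713
bay w [0.61726049 0.06946957] home centre [0.61091946 0.01483633]
slate th 2.239035723852945 [ 0.58313102 -0.15695119] 0.12944301081812026 rel shelf [-0.07079752 -0.08884575] 134.90772875654662
canister 0.8 727 [0.59719529 0.00929642 0.043     ]
can lid [0.60142966 0.01330395]
mat [0.59473731 0.18790841]
cam [0.36714294 0.01547489 1.07631369]
canister 0.76 874 [0.59552345 0.00686647 0.043     ]
mat 0.69 1334 [0.59306659 0.19113577 0.004     ]
```

>>> carry_out:
  deltas:
    - [[-0.9,0.8,0,0,1],[-0.9,0.8,0,0,1],[-0.9,0.8,0,0,1],[-0.9,0.8,0,0,1],[-0.9,0.8,0,0,1]]

```text
clock: 2.4
tool_pos: [0.3258, -0.4362, 0.2268]
orientation: [-180.0, 0.0, -162.7]
force: [0.8, -0.1, 0.2]
opening: 0.0879
gripper_force: 0.0
```

>>> carry_out:
  deltas:
    - [[-0.9,0.8,0,0,1],[-0.9,0.8,0,0,1],[-0.9,0.8,0,0,1],[-0.9,0.8,0,0,1],[-0.9,0.8,0,0,1]]

```text
clock: 2.9
tool_pos: [0.4502, -0.2297, 0.2271]
orientation: [-180.0, 0.1, -162.7]
force: [0.2, -0.4, -0.1]
opening: 0.0879
gripper_force: 0.0
```

>>> carry_out:
  deltas:
    - [[-0.5,0.5,0,0.0664,1],[-0.5,0.5,0,0.0664,1],[-0.5,0.5,0,0.0664,1],[-0.5,0.5,0,0.0664,1],[-0.5,0.5,0,0.0664,1]]

```text
clock: 3.4
tool_pos: [0.5154, -0.1055, 0.2264]
orientation: [-180.0, -0.0, 173.6]
force: [-0.3, -1.1, -1.0]
opening: 0.0877
gripper_force: 0.0
```

```bash
cat >> h.py <<'E'
TH=-0.1155;T=np.array([.6637,-.0769])
RS=np.array([[np.cos(TH),-np.sin(TH)],[np.sin(TH),np.cos(TH)]])
sh=lambda w:RS.T@(np.array(w)[:2]-T)
wo=lambda s:RS@np.array(s)+T
def delta(x,y,z,yaw=None):
    o=ctrl.get_obs();a=np.radians(o['orientation'][2]);P=o['tool_pos'];d=np.array([x,y])-P[:2]
    X=np.array([np.cos(a),np.sin(a)]);Y=np.array([np.sin(a),-np.cos(a)])
    dy=0 if yaw is None else -((yaw-np.degrees(a)+180)%360-180)/360
    print('row',np.round([d@X/.2,d@Y/.2,(P[2]-z)/.2,dy],4))
def st():
    o=ctrl.get_obs();print(round(o['clock'],2),'pos',np.round(o['tool_pos'],4),'sh',np.round(sh(o['tool_pos'])*1000,1),'rpy',np.round(o['orientation'],1),'F',np.round(o['force'],1),'op',round(o['opening'],4),'gf',round(o['gripper_force'],1),'j6',np.round(o['joint_pos'],0))
E
python3 - <<'E'
from h import *
st();p=ctrl.snapshot('wrist');save(p,'w1')
for n,z in[('canister',.043),('slate',.012),('post',.03),('bay',.012),('mat',.002),('slot_edge',.012)]:
    for r in ctrl.silhouettes(p,n)[:2]if n not in('bay','slot_edge') else ctrl.spot_point(p,n)[:2]:q=ray(p,r['centre'],z);print(n,round(r['p'],2),np.round(r['centre']),np.round(q,4),sh(q))
delta(.598,.010,.125,173.4)
E
```

```text
3.4 pos [ 0.5154 -0.1055  0.2264] sh [-144.   -45.5] rpy [-180.    -0.   173.6] F [-0.3 -1.1 -1. ] op 0.0877 gf 0.0 j6 [  10.    6.  -18.    0.  -66. -106.]
canister 0.57 [407. 245.] [0.5859 0.014  0.043 ] [-0.08779642  0.08127447]
slate 0.67 [532.  18.] [0.3812 0.1444 0.012 ] [-0.30612021  0.18722625]
post 0.46 [322. 297.] [ 0.6445 -0.0787  0.03  ] [-0.01887285 -0.00400344]
bay 0.76 [446. 252.] [0.6136 0.0686 0.012 ] [-0.06649248  0.13875359]
mat 0.75 [536. 226.] [0.5967 0.1744 0.002 ] [-0.09547499  0.24192955]
mat 0.53 [214. 359.] [ 0.7358 -0.2248  0.002 ] [ 0.0886141  -0.13859863]
slot_edge 0.62 [243. 202.] [ 0.5295 -0.1542  0.012 ] [-0.12443314 -0.09228417]
slot_edge 0.54 [384. 297.] [ 0.6637 -0.0036  0.012 ] [-0.00843917  0.0728149 ]
row [-3.457e-01  6.328e-01  5.085e-01 -2.000e-04]
```

View pics/w1.png

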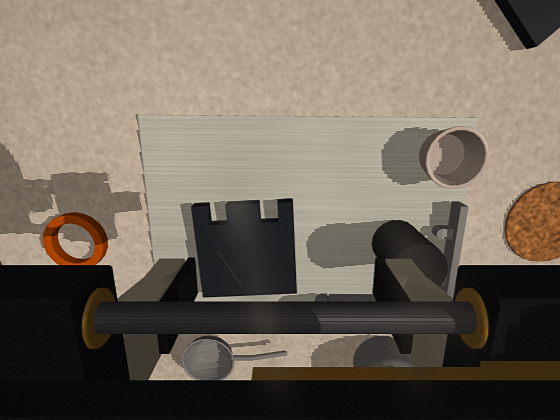

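The wrist picture shows the slate at (245,250) with its slots towards the robot, the canister at (405,245) partly behind a finger, and the ramekin at (453,157). I'll move over the canister, keeping above its lid.

>>> carry_out:
  deltas:
    - [[-0.34,0.63,0.5,0,1],[-0.34,0.63,0.5,0,1],[-0.34,0.63,0.5,0,1],[-0.34,0.63,0.5,0,1],[-0.34,0.63,0.5,0,1]]

```text
clock: 4.25
tool_pos: [0.5969, 0.0117, 0.1235]
orientation: [-179.9, -0.2, 173.5]
force: [-0.3, -1.1, -0.2]
opening: 0.0874
gripper_force: 0.0
```

Run:
```python
from h import *
st();p=ctrl.snapshot('wrist');save(p,'w2')
print('proj lid guess',proj(p,[.597,.009,.082]),proj(p,[.597,.009,.043]))
for n,z in[('canister',.06)]:
    for r in ctrl.silhouettes(p,n)[:2]:q=ray(p,r['centre'],z);print(n,round(r['p'],2),np.round(r['centre']),np.round(q,4),sh(q))
```

```text
4.25 pos [0.5969 0.0117 0.1235] sh [-76.6  80.3] rpy [-179.9   -0.2  173.5] F [-0.3 -1.1 -0.2] op 0.0874 gf 0.0 j6 [  20.   18.  -17.   -0.  -55. -116.]
proj lid guess [282.33865359 245.0123274 ] [282.82466488 225.01662696]
canister 0.71 [283. 235.] [0.5985 0.0089 0.06  ] [-0.0746251   0.07775425]
```

View pics/w2.png

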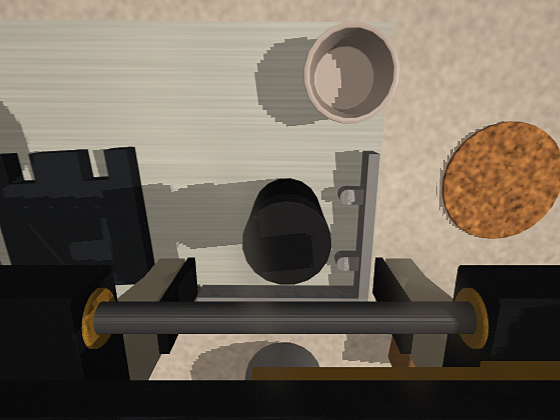

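The lid centre shows at about (287,243), which matches the estimate of (0.5975, 0.0095). I'll lower, grip and lift.

>>> carry_out:
  deltas:
    - [[0,-0.01,0.2,0,1],[0,-0.01,0.42,0,1],[0,-0.01,0.42,0,1],[0,-0.01,0.42,0,1],[0,-0.01,0.42,0,-1]]

```text
clock: 4.85
tool_pos: [0.5985, 0.0085, 0.0454]
orientation: [179.9, 0.2, 173.4]
force: [-0.4, -0.3, 0.0]
opening: 0.084
gripper_force: 0.0
```

>>> carry_out:
  deltas:
    - [[0,0,0,0,-1],[0,0,0,0,-1],[0,0,0,0,-1],[0,0,0,0,-1],[0,0,0,0,-1]]

```text
clock: 5.35
tool_pos: [0.5975, 0.009, 0.0433]
orientation: [180.0, 0.1, 173.4]
force: [-0.7, 1.4, 5.5]
opening: 0.0544
gripper_force: 30.0
```

>>> carry_out:
  deltas:
    - [[0,0,0,0,-1],[0,0,0,0,-1],[0,0,-0.1,0,-1],[0,0,-0.3,0,-1],[0,0,-0.3,0,-1]]

```text
clock: 5.85
tool_pos: [0.5996, 0.009, 0.1071]
orientation: [179.9, 0.4, 173.5]
force: [0.9, -0.5, -0.1]
opening: 0.0543
gripper_force: 30.0
```

Run:
```python
from h import *
st();delta(.594,.1895,.1)
```

```text
5.85 pos [0.5996 0.009  0.1071] sh [-73.6  78. ] rpy [179.9   0.4 173.5] F [ 0.9 -0.5 -0.1] op 0.0543 gf 30.0 j6 [  20.   19.  -18.    0.  -52. -116.]
row [0.1307 0.8933 0.0356 0.    ]
```

>>> carry_out:
  deltas:
    - [[0.115,0.89,0,0,-1],[0.115,0.89,0,0,-1],[0.115,0.89,0,0,-1],[0.115,0.89,0,0,-1],[0.115,0.89,0,0,-1]]

```text
clock: 6.35
tool_pos: [0.5942, 0.1917, 0.1018]
orientation: [-180.0, -0.0, 173.6]
force: [-0.5, -0.1, -1.0]
opening: 0.0541
gripper_force: 30.0
```

>>> carry_out:
  deltas:
    - [[0,0,0,0,-1],[0,0,0,0,-1],[0,0,0,0,-1]]

```text
clock: 6.65
tool_pos: [0.5943, 0.1869, 0.1023]
orientation: [-180.0, -0.0, 173.3]
force: [-0.3, 0.1, -1.0]
opening: 0.0542
gripper_force: 30.0
```

Run:
```python
from h import *
st();delta(.594,.1895,.0438)
for c in['scene','top']:
    p=ctrl.snapshot(c)
    r=ctrl.silhouettes(p,'mat')[0];print(r['p'],r['mask'].sum(),ray(p,r['centre'],.004))
```

```text
6.65 pos [0.5943 0.1869 0.1023] sh [-99.4 254.1] rpy [-180.    -0.   173.3] F [-0.3  0.1 -1. ] op 0.0542 gf 30.0 j6 [  35.   22.  -15.   -0.  -53. -132.]
row [0.0029 0.0126 0.2927 0.    ]
0.94 1126 [0.59880975 0.19675256 0.004     ]
0.84 648 [0.57406942 0.1933773  0.004     ]
```

>>> carry_out:
  deltas:
    - [[0,0.01,0.1,0,-1],[0,0.01,0.2,0,-1],[0,0.01,0.29,0,-1],[0,0.01,0.29,0,-1],[0,0.01,0.29,0,-1]]

```text
clock: 7.35
tool_pos: [0.5946, 0.1897, 0.0445]
orientation: [-180.0, -0.0, 173.4]
force: [-0.5, -0.4, -1.0]
opening: 0.0542
gripper_force: 30.0
```

>>> carry_out:
  deltas:
    - [[0,0,0,0,-1],[0,0,0,0,0.2],[0,0,0,0,0.5],[0,0,0,0,0.9],[0,0,0,0,1]]

```text
clock: 7.85
tool_pos: [0.5948, 0.1901, 0.0449]
orientation: [180.0, 0.0, 173.4]
force: [0.1, -0.5, -0.4]
opening: 0.0726
gripper_force: 0.0
```

Run:
```python
from h import *
st()
```

```text
7.85 pos [0.5948 0.1901 0.0449] sh [-99.2 257.3] rpy [180.    0.  173.4] F [ 0.1 -0.5 -0.4] op 0.0726 gf 0.0 j6 [  36.   25.  -18.    0.  -46. -132.]
```

>>> carry_out:
  deltas:
    - [[0,0,0,0,1],[0,0,-0.2,0,1],[0,0,-0.4,0,1],[0,0,-0.5,0,1],[0,0,-0.5,0,1]]

```text
clock: 8.35
tool_pos: [0.5966, 0.1911, 0.1486]
orientation: [179.8, 0.3, 173.4]
force: [0.9, 0.5, -0.4]
opening: 0.0877
gripper_force: 0.0
```

>>> carry_out:
  deltas:
    - [[0.2,-0.9,0,0,1],[0.2,-0.9,0,0,1],[0.2,-0.9,0,0,0.75],[0.2,-0.9,0,0,0.73],[0.2,-0.9,0,0,0.73]]

```text
clock: 8.85
tool_pos: [0.5318, 0.0125, 0.144]
orientation: [-180.0, -0.1, 173.2]
force: [0.3, 0.6, 0.0]
opening: 0.0765
gripper_force: 0.0
```

>>> carry_out:
  deltas:
    - [[0.14,-0.82,0,0,0.73],[0.14,-0.82,0,0,0.73],[0.14,-0.82,0,0,0.73],[0.14,-0.82,0,0,0.73],[0.14,-0.82,0,0,0.73]]

```text
clock: 9.35
tool_pos: [0.4865, -0.1455, 0.144]
orientation: [-180.0, -0.1, 173.2]
force: [0.2, 0.6, 0.2]
opening: 0.0757
gripper_force: 0.0
```

```bash
cat >> h.py <<'E'
def slate(name=None):
    p=ctrl.snapshot('top')
    if name: save(p,name)
    best=None
    for r in ctrl.silhouettes(p,'slate'):
        w=sh(ray(p,r['centre'],.02))
        if abs(w[0]+.09)<.1 and abs(w[1])<.2:
            m=r['mask'].astype(np.uint8);c=cv2.findContours(m,0,2)[0];c=max(c,key=cv2.contourArea)
            b=cv2.boxPoints(cv2.minAreaRect(np.array([1000*sh(ray(p,q[0],.02)) for q in c],np.float32)))
            print('slate p',round(r['p'],2),'box mm',np.round(b,0).tolist(),'c',np.round(b.mean(0),1));return p
    print('none');return p
E
python3 - <<'E'
from h import *
st();p=slate()
for r in ctrl.silhouettes(p,'canister')[:1]:print('can',ray(p,r['centre'],.043))
p=ctrl.snapshot('scene')
for r in ctrl.silhouettes(p,'canister')[:1]:print('can',ray(p,r['centre'],.043))
for r in ctrl.silhouettes(p,'mat')[:1]:print('mat',ray(p,r['centre'],.004))
E
```

```text
9.35 pos [ 0.4865 -0.1455  0.144 ] sh [-168.1  -88.6] rpy [-1.800e+02 -1.000e-01  1.732e+02] F [0.2 0.6 0.2] op 0.0757 gf 0.0 j6 [   6.    9.  -27.   -0.  -54. -102.]
none
can [0.59816525 0.22070412 0.043     ]
can [0.59450764 0.18989356 0.043     ]
mat [0.61819841 0.19639035 0.004     ]
```

>>> carry_out:
  deltas:
    - [[0,0,0.25,0,0.73],[0,0,0.5,0,0.73],[0,0,0.66,0,0.73],[0,0,0.66,0,0.73],[0,0,0.66,0,0.73]]

```text
clock: 10.15
tool_pos: [0.4879, -0.1434, 0.0128]
orientation: [-180.0, -0.1, 173.5]
force: [0.6, 0.3, 0.2]
opening: 0.0758
gripper_force: 0.0
```

>>> carry_out:
  deltas:
    - [[-0.05,0,0.01,0,0.73],[-0.1,0,0.01,0,0.73],[-0.14,0,0.01,0,0.73],[-0.18,0,0.01,0,0.73],[-0.21,0,0.01,0,0.73]]

```text
clock: 10.65
tool_pos: [0.5288, -0.1489, 0.0107]
orientation: [-180.0, -0.1, 173.4]
force: [-6.0, 0.6, 4.9]
opening: 0.0758
gripper_force: 2.9
```

>>> carry_out:
  deltas:
    - [[-0.02,0,0,0,0.73],[-0.04,0,0,0,0.73],[-0.055,0,0,0,0.73],[-0.06,0,0,0,0.73],[-0.06,0,0,0,0.73]]

```text
clock: 11.15
tool_pos: [0.5385, -0.1502, 0.0101]
orientation: [-180.0, -0.3, 173.3]
force: [-8.2, 2.7, 6.3]
opening: 0.0756
gripper_force: 4.6
```

Run:
```python
from h import *
st();p=ctrl.snapshot('wrist');save(p,'w3')
```

```text
11.15 pos [ 0.5385 -0.1502  0.0101] sh [-116.   -87.3] rpy [-180.    -0.3  173.3] F [-8.2  2.7  6.3] op 0.0756 gf 4.6 j6 [   4.   23.  -28.   -0.  -39. -101.]
```

View pics/w3.png

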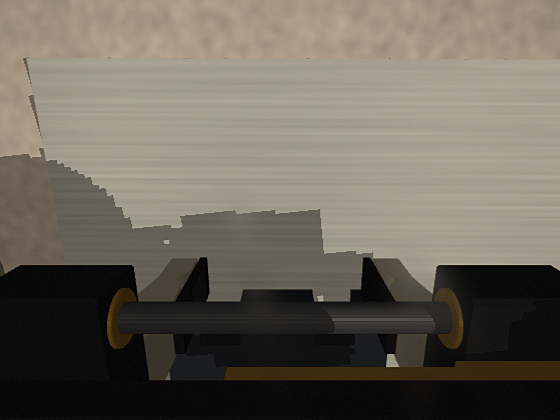

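The view is nearly all gripper. The slate's slotted edge shows at about (280,295) between the fingers, and the force and position say it is against rail A. I'll back off, shut the gripper, turn it and go round behind the slate's -y edge.

>>> carry_out:
  deltas:
    - [[0.07,0,0,0,0.73],[0.1,0,0,0,0.73],[0.1,0,-0.25,0,0.73],[0.1,0,-0.4,0,-1],[0.1,0,-0.4,0,-1]]

```text
clock: 11.7
tool_pos: [0.5252, -0.1479, 0.0955]
orientation: [180.0, 0.5, 173.4]
force: [-0.2, 0.1, -0.3]
opening: 0.0651
gripper_force: 0.0
```

>>> carry_out:
  deltas:
    - [[-0.38,-0.4,0,-0.12,-1],[-0.38,-0.4,0,-0.12,-1],[-0.38,-0.4,0,-0.12,-1],[-0.38,-0.4,0,-0.12,-1],[-0.38,-0.4,0,-0.12,-1]]

```text
clock: 12.2
tool_pos: [0.588, -0.2368, 0.0898]
orientation: [180.0, -0.0, -143.7]
force: [-0.1, -0.8, -0.1]
opening: 0.0253
gripper_force: 0.0
```

>>> carry_out:
  deltas:
    - [[0,0,0,-0.12,-1],[0,0,0,-0.12,-1],[0,0,0,-0.12,-1],[0,0,0,-0.12,-1],[0,0,0,-0.12,-1]]

```text
clock: 12.7
tool_pos: [0.588, -0.2361, 0.0903]
orientation: [-180.0, -0.0, -100.6]
force: [-0.2, -0.1, 0.5]
opening: 0.0006
gripper_force: 0.0
```

Run:
```python
from h import *
st();delta(*wo([-.059,-.167]),.010,-96.6);slate('t2')
```

```text
12.7 pos [ 0.588  -0.2361  0.0903] sh [ -56.8 -166.9] rpy [-180.    -0.  -100.6] F [-0.2 -0.1  0.5] op 0.0006 gf 0.0 j6 [ -4.  23. -15.   0. -52.  -6.]
row [ 0.0015  0.0108  0.4015 -0.0112]
none
```

View pics/t2.png

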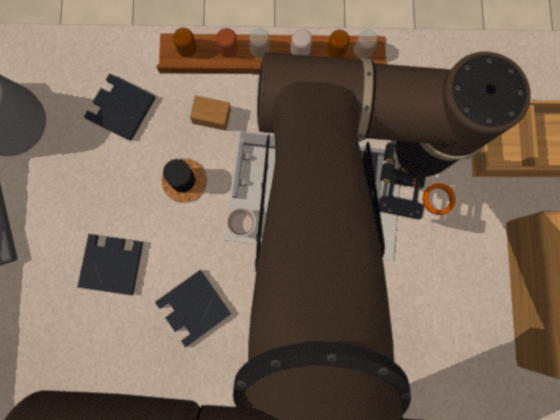

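The arm covers the slate here. The canister stands on the mat at about (180,173). I'll go down and push the slate up to the post.

>>> carry_out:
  deltas:
    - [[0,0.01,0.2,-0.011,-1],[0,0.01,0.4,-0.011,-1],[0,0.01,0.4,-0.011,-1],[0,0.01,0.4,-0.011,-1],[0,0.01,0.4,-0.011,-1]]

```text
clock: 13.3
tool_pos: [0.5865, -0.2358, 0.0121]
orientation: [-179.9, -0.0, -97.1]
force: [-0.0, 0.1, 0.5]
opening: 0.0005
gripper_force: 0.0
```

>>> carry_out:
  deltas:
    - [[-0.04,0,0,0,-1],[-0.08,0,0,0,-1],[-0.11,0,0,0,-1],[-0.14,0,0,0,-1],[-0.16,0,0,0,-1]]

```text
clock: 13.8
tool_pos: [0.59, -0.2038, 0.012]
orientation: [-179.9, -0.1, -97.0]
force: [-1.1, -6.1, 3.9]
opening: 0.0002
gripper_force: 3.2
```

>>> carry_out:
  deltas:
    - [[-0.01,0,0,0,-1],[-0.02,0,0,0,-1],[-0.03,0,0,0,-1],[-0.035,0,0,0,-1],[-0.035,0,0,0,-1]]

```text
clock: 14.3
tool_pos: [0.5901, -0.198, 0.012]
orientation: [-180.0, -0.1, -97.0]
force: [-2.9, -10.4, 5.6]
opening: 0.0004
gripper_force: 5.5
```

```bash
cat >> h.py <<'E'
def slate2(name):
    p=ctrl.snapshot('scene');save(p,name)
    for r in ctrl.silhouettes(p,'slate'):
        w=sh(ray(p,r['centre'],.02))
        if abs(w[0]+.09)<.1 and abs(w[1])<.2:
            m=r['mask'].astype(np.uint8);c=cv2.findContours(m,0,2)[0];c=max(c,key=cv2.contourArea)
            b=cv2.boxPoints(cv2.minAreaRect(np.array([1000*sh(ray(p,q[0],.02)) for q in c],np.float32)))
            print('slate p',round(r['p'],2),'box mm',np.round(b,0).tolist(),'c',np.round(b.mean(0),1))
def path(ps,a=65,ex=0):
    o=ctrl.get_obs();s=sh(o['tool_pos'])*1000
    for f in ps:
        q=np.radians(f);u=np.array([-np.cos(q),np.sin(q)]);v=np.array([-np.sin(q),-np.cos(q)])
        P=np.array([6,-(9+6*np.sin(q))/np.cos(q)]) ;Q=P+110*v+a*u+(9.5-ex)*v
        print(f,'shelf tcp',np.round(Q,1))
E
python3 - <<'E'
from h import *
st();slate2('s2');path([0,10,20,30,40,50,60,70])
import cv2;a=cv2.imread('pics/s2.png')[140:300,160:360];cv2.imwrite('pics/c2.png',cv2.resize(a,(750,600),interpolation=cv2.INTER_CUBIC))
E
```

```text
14.3 pos [ 0.5901 -0.198   0.012 ] sh [ -59.1 -128.8] rpy [-1.8e+02 -1.0e-01 -9.7e+01] F [ -2.9 -10.4   5.6] op 0.0004 gf 5.5 j6 [ -1.  28. -20.   0. -42.  -7.]
slate p 0.74 box mm [[-108.0, -120.0], [1.0, -120.0], [2.0, 2.0], [-107.0, 3.0]] c [-52.9 -58.6]
0 shelf tcp [ -59.  -128.5]
10 shelf tcp [ -78.8 -116.6]
20 shelf tcp [ -96.  -101.8]
30 shelf tcp [-110.   -84.8]
40 shelf tcp [-120.6  -66.5]
50 shelf tcp [-127.3  -48.2]
60 shelf tcp [-130.   -31.9]
70 shelf tcp [-128.5  -22.6]
```

View pics/c2.png

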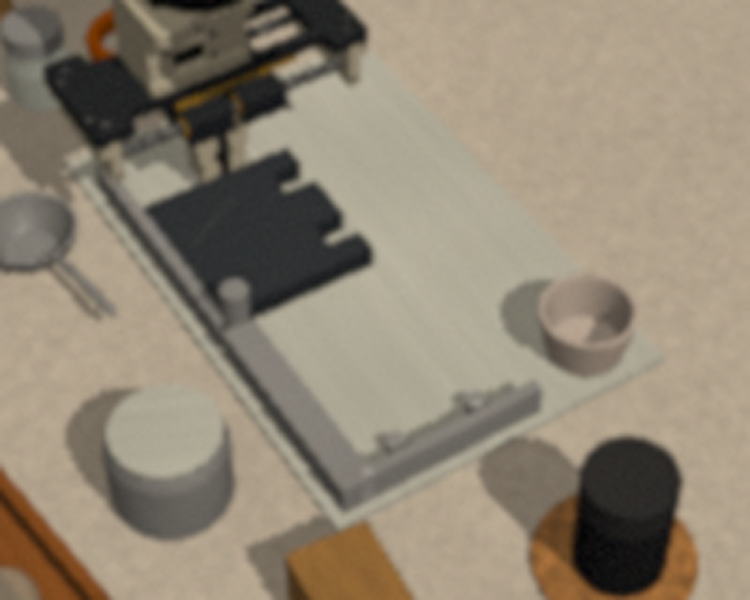

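The slate sits in the pocket between rail A and the post (about (235,300) in the crop), square and flush with the closed fingers. The canister is upright on the mat at (628,515). Next come the turning steps.

```bash
cat >> h.py <<'E'
def pose(f,a=65,ex=1.):
    q=np.radians(f);u=np.array([-np.cos(q),np.sin(q)]);v=np.array([-np.sin(q),-np.cos(q)])
    ac=min(6*np.cos(q)+np.tan(q)*(9+6*np.sin(q)),24) if f<80 else 24
    P=9*v-ac*u
    return P+(119.5-ex)*v+a*u,v,u
def rows(f0,fs,ex0=1.):
    p0,v,u=pose(f0,ex=ex0)
    for f in fs:
        d=pose(f)[0]-p0;print([float(x) for x in np.round([d@v/200,d@u/200,0,(f-f0)/360],4)])
E
python3 - <<'E'
from h import *
for f0 in(0,20,40,60): print(f0,pose(f0)[0]);rows(f0,range(f0+4,f0+21,4))
rows(80,[84,88,90,90])
E
```

```text
0 [ -59.  -127.5]
[-0.0219, 0.0405, 0.0, 0.0111]
[-0.0463, 0.0793, 0.0, 0.0222]
[-0.0731, 0.1161, 0.0, 0.0333]
[-0.1021, 0.1507, 0.0, 0.0444]
[-0.1331, 0.183, 0.0, 0.0556]
20 [ -95.60940734 -100.8836876 ]
[-0.0205, 0.0392, 0.0, 0.0111]
[-0.0434, 0.0765, 0.0, 0.0222]
[-0.0683, 0.1116, 0.0, 0.0333]
[-0.095, 0.1444, 0.0, 0.0444]
[-0.1233, 0.1745, 0.0, 0.0556]
40 [-119.96322055  -65.77833527]
[-0.0183, 0.0356, 0.0, 0.0111]
[-0.0382, 0.0686, 0.0, 0.0222]
[-0.0594, 0.0984, 0.0, 0.0333]
[-0.0812, 0.1247, 0.0, 0.0444]
[-0.1086, 0.1626, 0.0, 0.0556]
60 [-130.91823898  -28.24295844]
[-0.0159, 0.044, 0.0, 0.0111]
[-0.0347, 0.0867, 0.0, 0.0222]
[-0.0566, 0.1281, 0.0, 0.0333]
[-0.0812, 0.1678, 0.0, 0.0444]
[-0.1086, 0.2057, 0.0, 0.0556]
[-0.0159, 0.044, 0.0, 0.0111]
[-0.0347, 0.0867, 0.0, 0.0222]
[-0.0453, 0.1076, 0.0, 0.0278]
[-0.0453, 0.1076, 0.0, 0.0278]
```

>>> carry_out:
  deltas:
    - [[-0.024,0.04,0,0.011,-1],[-0.048,0.079,0,0.022,-1],[-0.075,0.116,0,0.033,-1],[-0.104,0.15,0,0.044,-1],[-0.135,0.182,0,0.055,-1]]

```text
clock: 14.9
tool_pos: [0.5559, -0.1671, 0.0119]
orientation: [180.0, -0.2, -117.0]
force: [-6.5, -12.8, 9.3]
opening: 0.0004
gripper_force: 7.4
```

>>> carry_out:
  deltas:
    - [[-0.02,0.039,0,0.011,-1],[-0.043,0.076,0,0.022,-1],[-0.068,0.111,0,0.033,-1],[-0.095,0.144,0,0.044,-1],[-0.124,0.174,0,0.056,-1]]

```text
clock: 15.4
tool_pos: [0.5348, -0.1289, 0.0116]
orientation: [179.9, -0.2, -137.2]
force: [-7.6, -10.4, 10.0]
opening: 0.0003
gripper_force: 6.4
```

Run:
```python
from h import *
st();print(pose(40)[0]);slate2('s3')
import cv2;a=cv2.imread('pics/s3.png')[140:300,160:360];cv2.imwrite('pics/c3.png',cv2.resize(a,(750,600),interpolation=cv2.INTER_CUBIC))
```

```text
15.4 pos [ 0.5348 -0.1289  0.0116] sh [-122.   -66.5] rpy [ 179.9   -0.2 -137.2] F [ -7.6 -10.4  10. ] op 0.0003 gf 6.4 j6 [  7.  23. -29.   0. -38. -54.]
[-119.96322055  -65.77833527]
slate p 0.71 box mm [[-156.0, -29.0], [-70.0, -101.0], [10.0, -5.0], [-76.0, 67.0]] c [-72.7 -17.1]
```

View pics/c3.png

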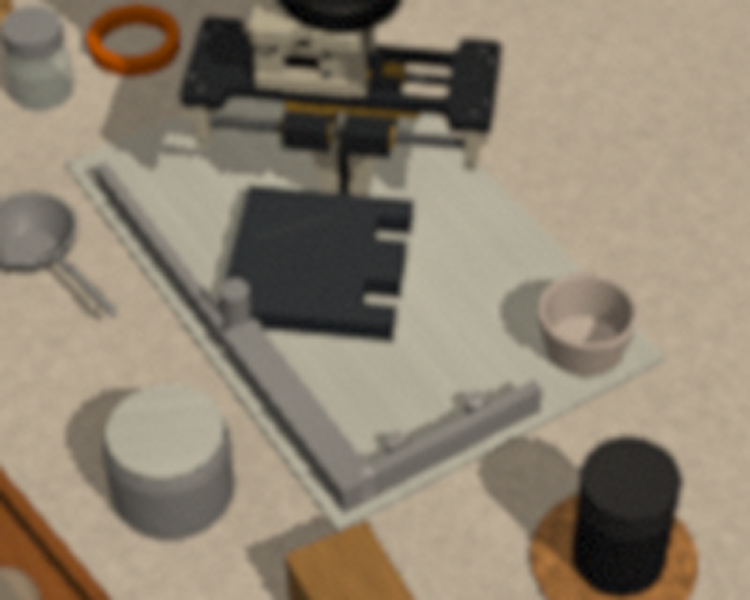

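The slate is about 40° round, with its corner in the pocket and bearing on the post at (235,300). I'll continue turning.

>>> carry_out:
  deltas:
    - [[-0.018,0.036,0,0.011,-1],[-0.038,0.069,0,0.022,-1],[-0.059,0.098,0,0.033,-1],[-0.081,0.125,0,0.044,-1],[-0.109,0.163,0,0.056,-1]]

```text
clock: 16.0
tool_pos: [0.5279, -0.0897, 0.0108]
orientation: [179.9, -0.3, -157.4]
force: [-6.4, -5.8, 6.4]
opening: 0.0005
gripper_force: 4.2
```

>>> carry_out:
  deltas:
    - [[-0.016,0.044,0,0.011,-1],[-0.035,0.087,0,0.022,-1],[-0.057,0.128,0,0.033,-1],[-0.081,0.168,0,0.044,-1],[-0.109,0.206,0,0.056,-1]]

```text
clock: 16.5
tool_pos: [0.5324, -0.0426, 0.0105]
orientation: [-180.0, -0.3, -177.5]
force: [-6.0, -2.4, 2.8]
opening: 0.0004
gripper_force: 2.9
```

>>> carry_out:
  deltas:
    - [[-0.016,0.044,0,0.011,-1],[-0.035,0.087,0,0.022,-1],[-0.045,0.107,0,0.028,-1],[-0.045,0.107,0,0.028,-1],[-0.045,0.107,0,0.028,-1]]

```text
clock: 17.0
tool_pos: [0.5396, -0.0208, 0.01]
orientation: [-179.9, -0.3, 172.6]
force: [-9.0, 0.6, 2.1]
opening: 0.0006
gripper_force: 4.2
```

Run:
```python
from h import *
st();print(pose(90)[0]);slate2('s4')
import cv2;a=cv2.imread('pics/s4.png')[140:300,160:360];cv2.imwrite('pics/c4.png',cv2.resize(a,(750,600),interpolation=cv2.INTER_CUBIC))
```

```text
17.0 pos [ 0.5396 -0.0208  0.01  ] sh [-129.7   41.5] rpy [-179.9   -0.3  172.6] F [-9.   0.6  2.1] op 0.0006 gf 4.2 j6 [  19.   22.  -31.   -0.  -38. -116.]
[-127.5   41. ]
slate p 0.68 box mm [[-123.0, -30.0], [-15.0, -31.0], [-14.0, 91.0], [-122.0, 92.0]] c [-68.5  30.4]
```

View pics/c4.png

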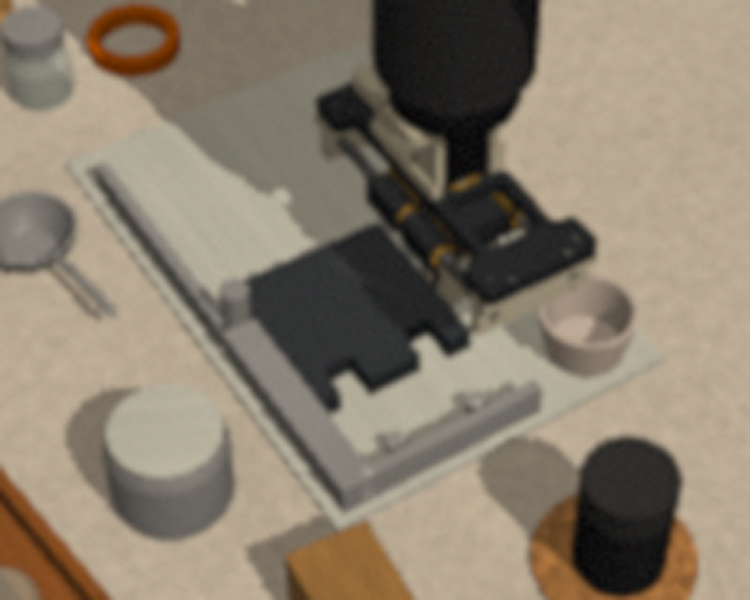

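The slate is fully turned and lies flush along rail B and the post, with its slots facing the lugs at (395,440) and (470,400). I'll go round to its rear edge for the final push.

>>> carry_out:
  deltas:
    - [[0.06,0,0,0,-1],[0.08,0,0,0,-1],[0.08,0,-0.25,0,-1],[0.08,0,-0.4,0,0.14],[0.08,0,-0.4,0,0.14]]

```text
clock: 17.6
tool_pos: [0.5308, -0.0176, 0.0956]
orientation: [179.8, 0.5, 172.7]
force: [0.5, -0.1, 0.2]
opening: 0.011
gripper_force: 0.0
```

>>> carry_out:
  deltas:
    - [[-0.4,-0.51,0,-0.12,0.14],[-0.4,-0.51,0,-0.12,0.14],[-0.4,-0.51,0,-0.12,0.14],[-0.4,-0.51,0,-0.12,0.14],[-0.4,-0.51,0,-0.12,0.14]]

```text
clock: 18.1
tool_pos: [0.5941, -0.1312, 0.0901]
orientation: [-180.0, 0.0, -145.7]
force: [0.5, 0.3, 0.1]
opening: 0.0479
gripper_force: 0.0
```

>>> carry_out:
  deltas:
    - [[0,0,0,-0.12,0.14],[0,0,0,-0.12,0.14],[0,0,0,-0.12,0.14],[0,0,0,-0.12,0.14],[0,0,0,-0.12,0.14]]

```text
clock: 18.6
tool_pos: [0.5939, -0.1298, 0.0906]
orientation: [-180.0, 0.0, -102.6]
force: [1.4, 1.1, -0.1]
opening: 0.0497
gripper_force: 0.0
```

Run:
```python
from h import *
st();delta(*wo([-.066,-.058]),.0105,-96.6);slate2('s5')
```

```text
18.6 pos [ 0.5939 -0.1298  0.0906] sh [-63.3 -60.6] rpy [-180.     0.  -102.6] F [ 1.4  1.1 -0.1] op 0.0497 gf 0.0 j6 [  6.  21. -18.  -0. -51. -19.]
row [-0.0115  0.0149  0.4006 -0.0168]
slate p 0.73 box mm [[-122.0, -28.0], [-14.0, -29.0], [-12.0, 92.0], [-120.0, 93.0]] c [-67.   31.9]
```

>>> carry_out:
  deltas:
    - [[0,0.01,0.2,-0.0168,0.14],[0,0.01,0.4,-0.0168,0.14],[0,0.01,0.4,-0.0168,0.14],[0,0.01,0.4,-0.0168,0.14],[0,0.01,0.4,-0.0168,0.14]]

```text
clock: 19.2
tool_pos: [0.5927, -0.1297, 0.0122]
orientation: [-179.9, 0.0, -97.0]
force: [0.3, -0.6, 0.5]
opening: 0.0501
gripper_force: 0.0
```

>>> carry_out:
  deltas:
    - [[-0.05,0,0,0,0.14],[-0.1,0,0,0,0.14],[-0.14,0,0,0,0.14],[-0.17,0,0,0,0.14],[-0.2,0,0,0,0.14]]

```text
clock: 19.7
tool_pos: [0.5971, -0.0899, 0.0115]
orientation: [-180.0, -0.0, -96.9]
force: [-0.7, -6.2, 5.1]
opening: 0.0496
gripper_force: 3.0
```

>>> carry_out:
  deltas:
    - [[-0.03,-0.003,0,0,0.14],[-0.06,-0.006,0,0,0.14],[-0.09,-0.01,0,0,0.14],[-0.12,-0.01,0,0,0.14],[-0.14,-0.01,0,0,0.14]]

```text
clock: 20.2
tool_pos: [0.6021, -0.0624, 0.0112]
orientation: [-180.0, -0.0, -96.9]
force: [-1.3, -6.2, 5.2]
opening: 0.0503
gripper_force: 3.0
```

Run:
```python
from h import *
st();slate2('s6')
```

```text
20.2 pos [ 0.6021 -0.0624  0.0112] sh [-62.8   7.3] rpy [-180.    -0.   -96.9] F [-1.3 -6.2  5.2] op 0.0503 gf 3.0 j6 [ 13.  26. -22.   0. -41. -20.]
slate p 0.68 box mm [[-121.0, 17.0], [-12.0, 16.0], [-12.0, 135.0], [-120.0, 135.0]] c [-66.1  75.8]
```

>>> carry_out:
  deltas:
    - [[-0.02,0,0,0,0.14],[-0.04,0,0,0,0.14],[-0.06,0,0,0,0.14],[-0.075,0,0,0,0.14],[-0.08,0,0,0,0.14]]

```text
clock: 20.8
tool_pos: [0.6035, -0.0499, 0.0109]
orientation: [179.9, -0.2, -96.9]
force: [2.8, -26.6, 2.3]
opening: 0.0497
gripper_force: 13.4
```

>>> carry_out:
  deltas:
    - [[-0.005,0,0,0,0.14],[-0.01,0,0,0,0.14],[-0.01,0,0,0,0.14]]

```text
clock: 21.1
tool_pos: [0.6035, -0.0498, 0.0109]
orientation: [179.9, -0.3, -97.0]
force: [3.6, -32.6, 2.4]
opening: 0.0499
gripper_force: 15.8
```

Run:
```python
from h import *
st();slate2('s7')
```

```text
21.1 pos [ 0.6035 -0.0498  0.0109] sh [-62.9  20. ] rpy [179.9  -0.3 -97. ] F [  3.6 -32.6   2.4] op 0.0499 gf 15.8 j6 [ 14.  27. -22.   0. -41. -21.]
slate p 0.67 box mm [[-124.0, 29.0], [-13.0, 27.0], [-11.0, 136.0], [-122.0, 137.0]] c [-67.4  82.2]
```

The slate stopped hard at TCP y = 20.0, against 20.5 expected, with 32 N on the tool, so it is home. I'll back off, rise and check.

>>> carry_out:
  deltas:
    - [[0.03,0,0,0,0.14],[0.1,0,0,0,0.14],[0.15,0,-0.1,0,0.14],[0.15,0,-0.35,0,0.14],[0.15,0,-0.6,0,0.14]]

```text
clock: 21.7
tool_pos: [0.5996, -0.0747, 0.1308]
orientation: [179.8, -0.0, -97.0]
force: [2.0, 0.5, 0.1]
opening: 0.0497
gripper_force: 0.0
```

>>> carry_out:
  deltas:
    - [[0.8,0,0,0,0.14],[0.8,0,0,0,0.14],[0.8,0,0,0,0.14],[0.8,0,0,0,0.14],[0.8,0,0,0,0.14]]

```text
clock: 22.2
tool_pos: [0.5806, -0.2349, 0.1301]
orientation: [180.0, 0.0, -97.1]
force: [0.3, 0.3, -0.0]
opening: 0.0499
gripper_force: 0.0
```

Run:
```python
from h import *
st();slate();slate2('s8')
p=ctrl.snapshot('scene')
for n,z in(('canister',.043),('mat',.004)):
    r=ctrl.silhouettes(p,n)[0];print(n,ray(p,r['centre'],z))
import cv2;a=cv2.imread('pics/s8.png')[180:320,200:380];cv2.imwrite('pics/c8.png',cv2.resize(a,(771,600),interpolation=cv2.INTER_CUBIC))
```

```text
22.2 pos [ 0.5806 -0.2349  0.1301] sh [ -64.4 -166.5] rpy [180.    0.  -97.1] F [ 0.3  0.3 -0. ] op 0.0499 gf 0.0 j6 [ -4.  20. -13.  -0. -57.  -3.]
slate p 0.57 box mm [[-121.0, 93.0], [-9.0, 93.0], [-9.0, 141.0], [-121.0, 142.0]] c [-65.3 117.2]
slate p 0.9 box mm [[-122.0, 28.0], [-13.0, 28.0], [-12.0, 135.0], [-122.0, 135.0]] c [-67.3  81.9]
canister [0.59175851 0.19119393 0.043     ]
mat [0.61795437 0.19975603 0.004     ]
```

View pics/c8.png

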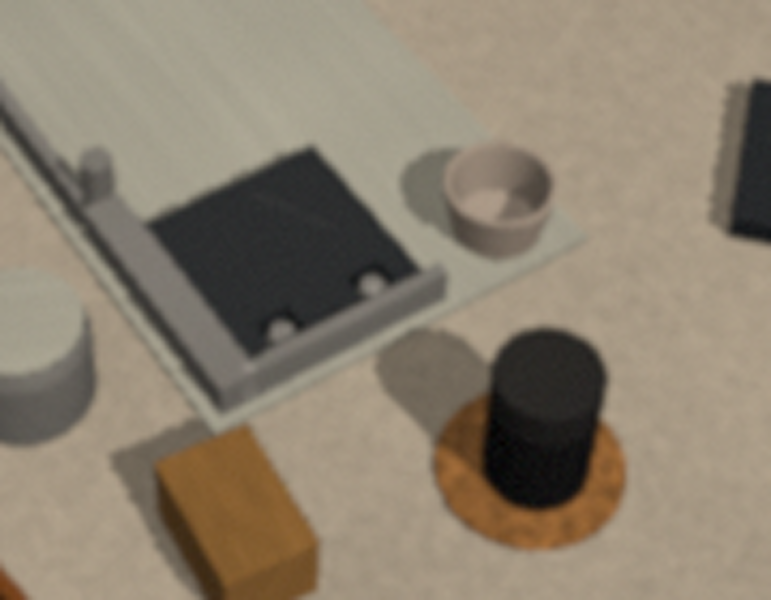

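The slate is flush with the stop, with both lugs in its slots at (283,330) and (372,288). The canister stands upright near the mat's centre, its base at about (537,480) and the mat at (530,467). The ramekin and the other bystanders in view look unmoved, so I'm handing in.

```bash
python3 -c "
from plant import ctrl
print(ctrl.close_job())"
```

```text
the job is handed in; nothing more can be done
None
```

The job is handed in: the canister stands upright on the cork mat, and the slate was turned against the post and pushed home over both lugs, flush with the stop; I saw no bystander moved in the last picture, but the hand-in returned no verdict.

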